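# Lay two lens barrels in their V cradles

## Robot

A 6-joint arm with a two-finger parallel gripper is mounted at the origin on the work surface. World frame = base frame: x ahead of the robot, y to its left, z up, the work surface at z = 0. Lengths are in mm, angles in rad, forces in N, time in s.
With the tool pointing down it reaches from about 275 to 1000 mm from the base axis. Payload 8.4 kg.
Tool frame: the origin (TCP) lies at the very end of the fingers, on their centre line; the grasp point (between the pads) lies 19 mm behind it; z points along the fingers, y is the direction in which the jaws open and shut (so a half turn about z gives the same grasp; the last joint's range is limited). The gripper opens to 85 mm and grips with 20 to 120 N. Pads are 22 mm wide; open, the fingers measure 114 mm over their backs; the gripper's body (76 mm by 85 mm) begins 54 mm behind the grasp point. The pads swing forward as they close: fully open they stand 13 mm farther back than shut.
Start: joints at [-1.161, 0.353, 1.633, -0, 1.155, -0.002], TCP at [250.161, -572.754, 231.281] pointing down, gripper open.
Joint ranges: [-2.63, 2.63], [-0.92, 2.1], [0.06, 2.66], [-1.3, 4.44], [0, 2.69], [-3.02, 3.02]. Speed limits (rad/s): [2.22, 2.22, 2.79, 3.14, 3.14, 3.14].

## Interface

Orientations are given as a unit quaternion [x, y, z, w].
In Python, from bench import manip gives the robot as it stands. The module is installed in compiled form; this text tells all that it offers.
- The arm moves only by the tool arm_command, never from a script. Its argument "targets" is a list that holds one entry, the list of rows, each a list of 6 numbers: the shift along the tool's x, y, z scaled (see below), then the turn, a rotation vector about the tool's x, y, z scaled (see below). A call has 1 to 20 rows; each row is the pose to reach, as a shift and turn from the pose commanded when the call began, along the tool's axes at that moment; what a row does not reach only later rows make up. The controller multiplies each number of a shift by 1 m and each number of a turn by 45 degrees. A row lasts 1/10 s, in which the tool goes at most 50 mm and 8.59 degrees, less where a joint would pass 70% of its speed; a pose out of reach is approached as far as the arm can. A call with a number of a shift or a turn outside -1 to 1 is refused whole. A call with a gripper value outside its range is refused whole. "claw" is the closure, from -1 (fully open) to 1 (shut), set as the call begins (left out, the last holds). The fingers move at their own pace and stop on an object; the grip force is fixed at half the most. Time passes only in rows, so rows that repeat a pose let the fingers close. It gives the time, the measured TCP pose, the force and the opening at its end, in the units of the state.
- manip.get_obs(): the state, without advancing time (a new reading comes with each control period).
- manip.get_image(name): name is "side" or "top"; returns a dict with "color" (420x560x3 uint8, blue, green, red), "z_map" (420x560 float32, mm along the optical axis (not along the pixel's ray), 0 where there is no reading), "fx", "fy", "cx", "cy" (pixels), "camera_from_world" (4x4, takes a point from world to camera coordinates). Camera axes: x right, y down, z forward; pixel columns grow to the right and rows downward; lengths in mm; the calibration is good to about 2 mm. A picture is of the moment at which its call begins.
- manip.job_done(): hands the job in, once; it reports no verdict.
The state is a dict: "time_s": time; "joint_pos": joint angles; "joint_vel": joint speeds; "joint_efforts": joint torques, N m; "tool_pos": TCP position; "eef_rot": TCP orientation; "contact_force": force on the tool from outside, world axes, zero at the start; "ft_torque": the same for the moment, N m; "opening": finger opening in mm.
Only numpy, scipy, OpenCV 4.12 (cv2) and the standard library are available. Lean on these libraries where they do the work, as an engineer would, in place of code of your own. Each camera call takes 0.05 s, during which the arm holds its last target. There are 200 camera calls.

## Task

Lay both lens barrels down in the V cradles of their own colour, centred lengthwise and seated in both Vs so that they cannot roll. First move the orange one, which leans in the grey tilt rest; then take the blue one out of the rack, lean it in the tilt rest and let go of it there, so that you can take it again from the side and lay it in the blue cradle. Set the barrels down gently: never drop them or put them on the bench, and leave the other things where they are.

Things in the scene. Friction and masses are not known exactly. Their poses are not given: they have to be found in the camera images.
- barrel_blue: lens barrel, a plain smooth cylinder of 32 mm diameter and 160 mm length, 0.18 to 0.29 kg, aluminium with blue bands. Origin: its middle, on its axis. z: along the barrel's axis (the end at +z is the upper end at the start). Starts standing upright in one of the rack's holes, its lower end 8 mm above the bench, its upper 128 mm free above the rack.
- barrel_orange: lens barrel, a plain smooth cylinder of 32 mm diameter and 160 mm length, 0.18 to 0.29 kg, aluminium with orange bands. Origin: its middle, on its axis. z: along the barrel's axis (the end at +z is the upper end at the start). Starts leaning in the tilt rest, lower end on the rest's stop.
- cradle_blue: fixed open cradle with blue base plate (150 x 70 x 8 mm): two aluminium 90-degree V brackets in line along the cradle's x axis, each 20 mm wide (from 36 to 56 mm either side of the middle), their lips about 57 mm above the bench, with a 72 mm open gap between them for fingers. Origin: centre of the plate's underside. x: along the groove; z: up.
- cradle_blue_seat (a point): the place of the middle of a barrel's axis when it lies seated and centred in this cradle: 58.6 mm above the bench, midway between the V brackets; same axes as the cradle.
- cradle_orange: fixed open cradle with orange base plate (150 x 70 x 8 mm): two aluminium 90-degree V brackets in line along the cradle's x axis, each 20 mm wide (from 36 to 56 mm either side of the middle), their lips about 57 mm above the bench, with a 72 mm open gap between them for fingers. Origin: centre of the plate's underside. x: along the groove; z: up.
- cradle_orange_seat (a point): the place of the middle of a barrel's axis when it lies seated and centred in this cradle: 58.6 mm above the bench, midway between the V brackets; same axes as the cradle.
- rest: fixed grey tilt rest on a 170 x 80 x 8 mm base plate: two 90-degree V brackets in line hold one barrel leaning at 45 degrees, its axis in the rest's x-z plane, climbing towards the rest's +x. Under the brackets runs an 18 mm wide sloping spine, its top 28 mm below the barrel's axis. Origin: centre of the plate's underside. z: up.
- rest_seat (a point): where the middle of a barrel's axis is when it leans fully seated in the rest, 104.6 mm above the bench. Axes are those of the rest (level x and y, z up): the barrel's axis is (0.707, 0, 0.707) there, and a barrel lifts out square to it, towards (-0.707, 0, 0.707).
- rest_stop (a point): centre of the flat stop plate's face that carries a seated barrel's lower end, 80 mm down the axis from rest_seat. Measured from here up the axis, the V brackets are at 10 to 26 mm and 98 to 110 mm; fingers can reach round the barrel in the 72 mm gap between them, and its upper 50 mm stand free for a gripper pointing along the axis. Axes as rest_seat.
- rack: fixed white storage block, 80 (x) x 200 (y) x 40 mm tall, with three round holes 35 mm wide and 32 mm deep at y = -65, 0 and 65 mm. Origin: centre of its underside.
- barrel_grey: lens barrel with the same shape as the other two (32 mm diameter, 160 mm long) but dark grey with black bands, standing upright in another hole of the rack, its top 168 mm above the bench. Not wanted: leave it alone. Origin at its middle.
- bottle_a: amber bottle, 40 mm diameter, 85 mm tall. Origin under its base.
- bottle_b: small amber bottle, 32 mm diameter, 65 mm tall. Origin under its base.
- slide_box: blue slide box, 100 x 85 x 35 mm. Origin under its base.
- screwdriver: screwdriver lying flat, 170 mm long, along its x axis.
- eyepiece: black eyepiece standing on the bench, 40 mm diameter, 45 mm tall. Origin under its base.
- dish: shallow glass dish, 84 mm diameter, 16 mm tall. Origin under its base.
- lens_cap: black lens cap, a disc 44 mm diameter, 10 mm thick. Origin under its base.
Not all that is in view belongs to the job. Leave any brown or white look-alike of the rest alone.

How it is judged:
By the outcome, as a careful person would: the job done as asked, in the order asked, and still so for the second after the job is handed in, with the robot touching nothing.
It also fails if it takes over 72 s, if anything falls off the work surface, if the arm or the gripper's body presses on something with over 40 N, if the wrist force passes 120 N, or if a joint passes its speed limit or range.

## Working session

There is one attempt and no reset: what is moved stays moved. The work goes in short steps, Python scripts to look and compute and a tool call to move; the robot and the scene stay as the last step left them, time stands still between calls to the robot, and variables do not carry over. Pictures are saved under pics/ and viewed, about 8 in all and at most 12, crops included, and the job is handed in when it is done.

Besides the shell and the picture viewer there is one more tool, called as name([rows], argument=value, ...), one row to a line, values as JSON. arm_command: Moves the arm, as the interface text tells. Its arguments: {"type":"object","properties":{"targets":{"type":"array","items":{"type":"array","items":{"type":"array","items":{"type":"number","minimum":-1,"maximum":1}}}},"claw":{"type":"number"}},"required":["targets"]}

```bash
mkdir -p pics
cat > h.py <<'E'
import numpy as np, cv2
from scipy.spatial.transform import Rotation as R
from bench import manip
def pts(im):
    z=im["z_map"]; v,u=np.mgrid[:z.shape[0],:z.shape[1]]
    p=np.stack([(u-im["cx"])/im["fx"]*z,(v-im["cy"])/im["fy"]*z,z],-1)
    T=np.linalg.inv(im["camera_from_world"])
    w=p@T[:3,:3].T+T[:3,3]; w[z==0]=np.nan
    return w
E
python3 - <<'E'
from h import *
o=manip.get_obs(); print(o)
for n in("top","side"):
    im=manip.get_image(n); cv2.imwrite(f"pics/{n}0.png",im["color"]); np.savez(f"{n}0.npz",w=pts(im),c=im["color"])
    T=np.linalg.inv(im["camera_from_world"]);print(n,im["fx"],T.round(3).tolist())
E
```

```text
{'time_s': 0.0, 'joint_pos': array([-1.16142261e+00,  3.53627730e-01,  1.63412087e+00,  2.52210125e-06,
        1.15518452e+00, -2.39285638e-03]), 'joint_vel': array([ 0.00069768,  0.001116  , -0.00081673, -0.00022566, -0.00090491,
        0.00150747]), 'joint_efforts': array([ 1.76167785e-03, -6.05240679e+01, -3.42063868e+01, -9.36107085e-05,
        9.11832409e-03, -5.64731715e-05]), 'tool_pos': array([ 249.96409423, -572.33388108,  230.58010108]), 'eef_rot': array([ 9.78880679e-01,  2.04431325e-01, -1.34316829e-04, -6.56635786e-04]), 'contact_force': array([-0.57609805,  0.11059025, -0.12259954]), 'ft_torque': array([ 0.02879915, -0.03182968,  0.037853  ]), 'opening': 85.5485939532595}
top 422.9134369427174 [[-0.011, -0.992, 0.126, 373.847], [-1.0, 0.014, 0.024, -75.526], [-0.026, -0.125, -0.992, 1224.353], [0.0, 0.0, 0.0, 1.0]]
side 402.98837677555224 [[-0.993, -0.061, 0.096, 384.851], [-0.114, 0.58, -0.807, 943.81], [-0.006, -0.813, -0.583, 853.608], [0.0, 0.0, 0.0, 1.0]]
```

View pics/top0.png

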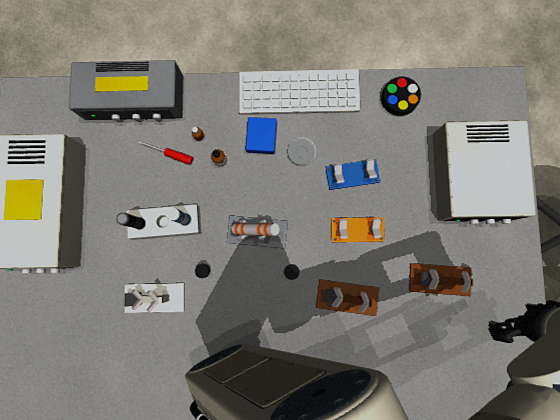

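View pics/side0.png

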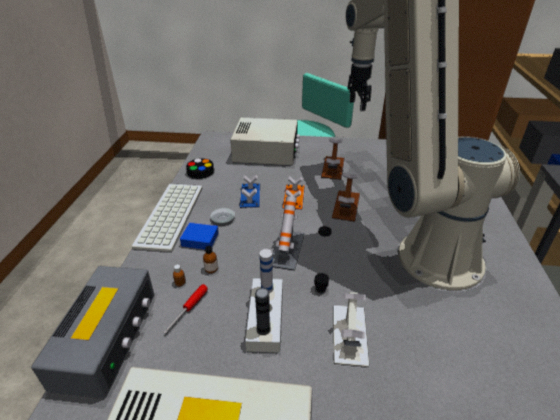

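The top view shows the rest with the orange barrel at about (258,231), the rack at (163,220) with blue at (178,217) and grey at (130,219), the blue cradle at (353,174) and the orange cradle at (357,229). The side view confirms this. The brown and white look-alikes are separate. Next I measure.

```bash
cat > m.py <<'E'
from h import *
def rect(P):
    (c,s,a)=cv2.minAreaRect(P[:,:2].astype(np.float32)); b=cv2.boxPoints((c,s,a))
    e=max([b[1]-b[0],b[2]-b[1]],key=np.linalg.norm); return np.round(c,1),np.round(s,1),round(np.degrees(np.arctan2(e[1],e[0])),2)
d=np.load("top0.npz"); w,c=d["w"],d["c"]; hsv=cv2.cvtColor(c,cv2.COLOR_BGR2HSV)
H,S,V=[hsv[...,i].astype(int) for i in range(3)]; Z=w[...,2]
v,u=np.mgrid[:420,:560]
def box(u0,v0,u1,v1): return (u>u0)&(u<u1)&(v>v0)&(v<v1)
print("bench z",np.nanmedian(Z[box(60,100,70,130)|box(300,190,320,210)]))
for n,b,m in(("orange",box(320,205,395,250),(H>8)&(H<25)&(S>150)),("blue",box(318,150,390,195),(H>100)&(H<125)&(S>130))):
    P=w[b&m&(Z<25)]; print("cradle",n,len(P),rect(P),np.median(P[:,2]))
    Q=w[b&(Z>35)]; print("  brackets",len(Q),rect(Q),Q[:,2].max())
P=w[box(215,205,300,255)&(Z>4)&(Z<14)]; print("rest plate",len(P),rect(P),np.median(P[:,2]))
P=w[box(120,195,205,245)&(Z>30)&(Z<46)]; print("rack",len(P),rect(P),np.median(P[:,2]))
for n,b in(("grey",box(105,200,150,235)),("blue",box(155,195,200,235))):
    P=w[b&(Z>160)&(Z<175)]; print("barrel",n,len(P),rect(P),P.mean(0))
P=w[box(222,212,290,248)&(Z>75)]; 
print("or barrel",len(P),"zrange",P[:,2].min(),P[:,2].max(), "low xy",P[P[:,2]<90].mean(0),"high",P[P[:,2]>150].mean(0))
# ridge = top line of barrel
O=w[box(222,212,290,248)&(Z>60)]
m=O.mean(0);U,s,Vt=np.linalg.svd(O-m);print(Vt[0],s,m)
E
python3 m.py
python3 - <<'E'
import cv2
a=cv2.imread('pics/top0.png')[190:260,100:310];cv2.imwrite('pics/crop0.png',cv2.resize(a,None,fx=3.8,fy=3.8,interpolation=cv2.INTER_CUBIC))
E
```

```text
bench z 0.6616317827738385
cradle orange 903 (array([ 468.7, -280.9]), array([149.4,  69.4]), np.float32(89.4)) 8.55885504095022
  brackets 293 (array([ 468.9, -281.7]), array([112.9,  52.9]), np.float32(89.75)) 63.84206201054826
cradle blue 860 (array([ 629.7, -272.5]), array([ 70.1, 147.9]), np.float32(-82.16)) 8.752996093217575
  brackets 274 (array([ 630.3, -273.1]), array([ 53.4, 111.4]), np.float32(-82.44)) 61.32402860658635
rest plate 1144 (array([470.2,   6.5]), array([242. , 139.2]), np.float32(89.33)) 8.135407857670543
rack 1438 (array([496.6, 273.2]), array([ 80.9, 201. ]), np.float32(-85.79)) 40.802541034342084
barrel grey 135 (array([491.2, 337.8]), array([30.3, 31.8]), np.float32(-73.13)) [491.27358967 336.89337395 168.69463931]
barrel blue 128 (array([500.9, 208.2]), array([30.5, 30.4]), np.float32(54.96)) [500.60328609 207.87759843 168.55879834]
or barrel 543 zrange 75.19381685254484 174.40607914001998 low xy [468.05913583  48.0258253   82.15187409] high [459.79270032 -38.42073713 161.5443789 ]
[-0.07495698 -0.73161505  0.67758458] [1213.42819308  270.36277343  194.48976703] [463.89127215   2.25435708 122.98310911]
```

View pics/crop0.png

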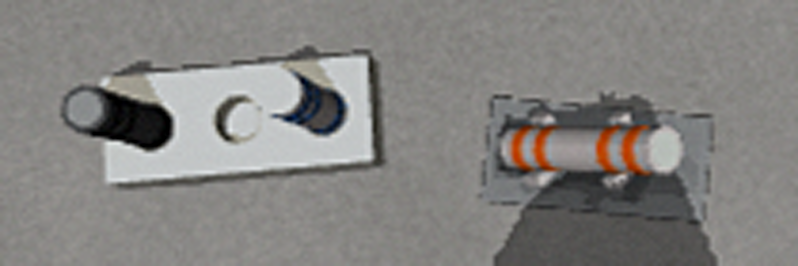

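```bash
cat >> h.py <<'E'
def fitcyl(P,r=16,tilt=45,yaw0=-95,zb=0.66):
    """cylinder of known radius and tilt; returns yaw(deg), a point on axis"""
    from scipy.optimize import least_squares
    P=P-[0,0,zb]; m=P.mean(0); t=np.radians(tilt)
    ax=lambda y:np.array([np.cos(t)*np.cos(y),np.cos(t)*np.sin(y),np.sin(t)])
    f=lambda p:np.linalg.norm(np.cross(P-m-[p[1],0,p[2]],ax(p[0])),axis=1)-r
    s=least_squares(f,[np.radians(yaw0),0,-18],loss="soft_l1",f_scale=1)
    a=ax(s.x[0]); return np.degrees(s.x[0]),a,m+[s.x[1],0,s.x[2]],np.abs(s.fun).mean()
def go(p,Rt,ap=None):
    """print row (shift m, turn/45deg) from measured pose to TCP pose p,Rt"""
    o=manip.get_obs(); R0=R.from_quat(o["eef_rot"]); 
    d=R0.inv().apply(np.array(p)-o["tool_pos"])/1000; t=(R0.inv()*Rt).as_rotvec(degrees=True)/45
    print("row",np.round(np.r_[d,t],4).tolist(),"| t",o["time_s"],"F",np.round(o["contact_force"],1),"op",round(o["opening"],1),"tcp",np.round(o["tool_pos"],1))
def frame(y,z): 
    y=y/np.linalg.norm(y); z=z/np.linalg.norm(z); return R.from_matrix(np.stack([np.cross(y,z),y,z],1))
E
python3 - <<'E'
from h import *
d=np.load("top0.npz"); w,c=d["w"],d["c"]; Z=w[...,2]; v,u=np.mgrid[:420,:560]
hsv=cv2.cvtColor(c,cv2.COLOR_BGR2HSV).astype(int)
B=(u>222)&(u<290)&(v>212)&(v<248)
O=w[B&(Z>75)]
yaw,a,p0,e=fitcyl(O)
for k in range(3):
    q=O-[0,0,.66]; s=(q-p0)@a; rr=np.linalg.norm(np.cross(q-p0,a),axis=1); ok=abs(rr-16)<3
    yaw,a,p0,e=fitcyl(O[ok])
s=(q-p0)@a; near=np.linalg.norm(np.cross(q-p0,a),axis=1)<13
print(yaw,a,p0,e,ok.sum(),"top end s",np.sort(s[near])[-40::6], np.median(s[near&(s>s[near].max()-8)]))
end=p0+a*np.median(s[near&(s>s[near].max()-8)]); print("mid from end",end-80*a, "mid from z", p0+a*(104.6-p0[2])/a[2])
# side view
d=np.load("side0.npz"); w,c=d["w"],d["c"]; Z=w[...,2]
O=w[(abs(w[...,0]-464)<50)&(abs(w[...,1]-3)<100)&(Z>40)]; print(len(O))
bz=w[(abs(w[...,0]-560)<20)&(abs(w[...,1]-0)<40)][:,2];print("side bench",np.median(bz))
yaw2,a2,p2=yaw,a,p0
for k in range(4):
    q=O-[0,0,np.median(bz)]; rr=np.linalg.norm(np.cross(q-p2,a2),axis=1); ok=abs(rr-16)<(6 if k<2 else 3)
    yaw2,a2,p2,e2=fitcyl(O[ok],zb=np.median(bz))
print(yaw2,e2,ok.sum(), "mid from z",p2+a2*(104.6-p2[2])/a2[2])
E
```

```text
-96.14675832935164 [-0.07571381 -0.70304155  0.70710678] [465.03996218   1.50654544 110.51297226] 0.8762049453631872 436 top end s [71.58894811 71.87614931 72.32951713 72.49265794 72.6012364  72.93643715
 73.67320581] 72.14702251131547
mid from end [465.63454105   7.02751489 104.96007863] mid from z [465.67309665   7.38552339 104.6       ]
689
side bench -0.09796959689714413
-96.34798698301256 1.1147013698804344 550 mid from z [464.011792     7.48590354 104.6       ]
```

```bash
cat >> h.py <<'E'
yaw=np.radians(-96.2); ux=np.array([np.cos(yaw),np.sin(yaw),0]); uy=np.array([-ux[1],ux[0],0]); uz=np.array([0,0,1.])
seat=np.array([465,7.4,104.6]); A=(ux+uz)/2**.5; N=(uz-ux)/2**.5
Rside=frame(uy,-N)
def side(off,lift): return seat-off*A-19*N+lift*N
E
python3 - <<'E'
from h import *
go(side(5,0)+[0,100,230],Rside); go(side(5,100),Rside)
o=manip.get_obs(); go(o["tool_pos"]+[0,0,120],R.from_quat(o["eef_rot"]))
E
```

```text
row [0.4642, -0.5284, -0.0863, -0.5258, -0.9053, -1.2654] | t 0.1 F [-1.   0.1  0.1] op 85.5 tcp [ 250.  -572.3  230.6]
row [0.4593, -0.4979, 0.0729, -0.5258, -0.9053, -1.2654] | t 0.1 F [-1.   0.1  0.1] op 85.5 tcp [ 250.  -572.3  230.6]
row [0.0, -0.0002, -0.12, 0.0, 0.0, 0.0] | t 0.1 F [-1.   0.1  0.1] op 85.5 tcp [ 250.  -572.3  230.6]
```

arm_command([
  [[0,0,-0.1,0,0,0],[0,0,-0.1,0,0,0],[0.46,-0.53,-0.1,-0.37,-0.63,-0.88],[0.46,-0.53,-0.1,-0.37,-0.63,-0.88],[0.46,-0.53,-0.1,-0.37,-0.63,-0.88],[0.46,-0.53,-0.1,-0.37,-0.63,-0.88],[0.46,-0.53,-0.1,-0.37,-0.63,-0.88],[0.46,-0.53,-0.1,-0.37,-0.63,-0.88],[0.46,-0.53,-0.1,-0.37,-0.63,-0.88],[0.46,-0.53,-0.1,-0.37,-0.63,-0.88],[0.46,-0.53,-0.1,-0.37,-0.63,-0.88],[0.46,-0.53,-0.1,-0.37,-0.63,-0.88],[0.46,-0.53,-0.1,-0.37,-0.63,-0.88],[0.46,-0.53,-0.1,-0.37,-0.63,-0.88],[0.46,-0.53,-0.1,-0.37,-0.63,-0.88],[0.46,-0.53,-0.1,-0.37,-0.63,-0.88],[0.46,-0.53,-0.1,-0.37,-0.63,-0.88],[0.46,-0.53,-0.1,-0.37,-0.63,-0.88],[0.46,-0.53,-0.1,-0.37,-0.63,-0.88]],
], claw=-1)

```text
time_s: 2.0
tool_pos: [459.2, 96.3, 331.0]
eef_rot: [0.813, 0.511, -0.206, 0.187]
contact_force: [-0.6, -0.9, -0.0]
opening: 85.5
```

```bash
python3 -c "
from h import *
go(side(5,100),Rside);go(side(5,0),Rside);print(manip.get_obs()['joint_pos'])"
```

```text
row [0.0742, 0.0069, 0.1588, -0.1564, -0.2704, -0.386] | t 2.0 F [-0.6 -0.9 -0. ] op 85.5 tcp [459.2  96.3 331. ]
row [0.0553, 0.022, 0.2558, -0.1564, -0.2704, -0.386] | t 2.0 F [-0.6 -0.9 -0. ] op 85.5 tcp [459.2  96.3 331. ]
[ 0.48926332  0.23683688  1.68633705 -0.3968643   1.6253657   0.99839196]
```

arm_command([
  [[0.074,0.007,0.159,-0.156,-0.27,-0.386],[0.074,0.007,0.159,-0.156,-0.27,-0.386],[0.074,0.007,0.159,-0.156,-0.27,-0.386],[0.074,0.007,0.159,-0.156,-0.27,-0.386],[0.074,0.007,0.159,-0.156,-0.27,-0.386],[0.074,0.007,0.159,-0.156,-0.27,-0.386]],
])

```text
time_s: 2.6
tool_pos: [472.2, 67.4, 159.6]
eef_rot: [0.689, 0.616, -0.285, 0.255]
contact_force: [1.1, -0.2, 0.2]
opening: 85.3
```

```bash
python3 -c "
from h import *
go(side(5,100),Rside);go(side(5,0),Rside);print(manip.get_obs()['joint_pos'])
im=manip.get_image('side');cv2.imwrite('pics/s1.png',cv2.resize(im['color'][120:330,180:460],None,fx=2.8,fy=2.8))"
```

```text
row [0.0012, -0.0007, 0.0006, -0.0013, -0.0013, -0.0028] | t 2.6 F [ 1.1 -0.2  0.2] op 85.3 tcp [472.2  67.4 159.6]
row [0.0011, -0.0005, 0.1006, -0.0013, -0.0013, -0.0028] | t 2.6 F [ 1.1 -0.2  0.2] op 85.3 tcp [472.2  67.4 159.6]
[ 0.55075273  0.50587105  1.84343928 -0.60412747  1.38115066  0.96237051]
```

View pics/s1.png

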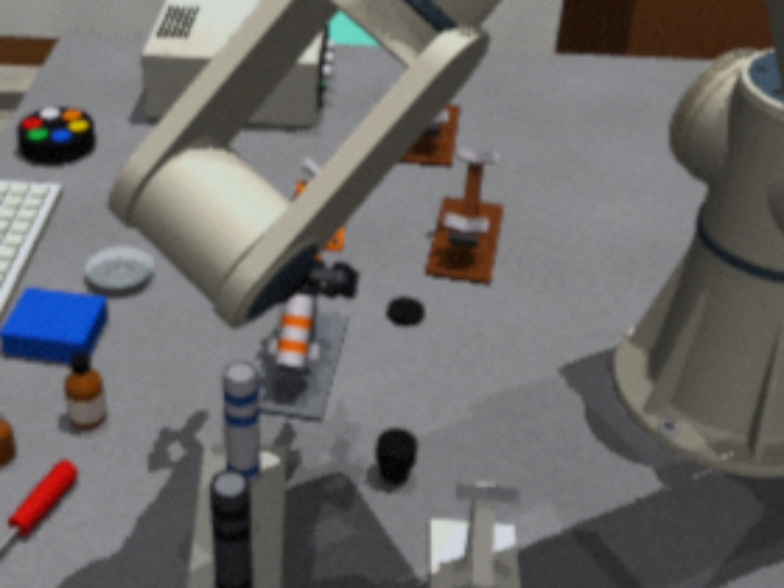

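The crop shows the gripper above the orange barrel at about (300,300), with the jaws straddling it and the wrist clear of the blue barrel at (240,420). I'll descend and grip.

arm_command([
  [[0.001,0,0.03,0,0,0],[0.001,0,0.06,0,0,0],[0.001,0,0.08,0,0,0],[0.001,-0.0005,0.09,0,0,0],[0.001,-0.0005,0.1,0,0,0],[0.001,-0.0005,0.1,0,0,0],[0.001,-0.0005,0.1,0,0,0]],
])

```text
time_s: 3.35
tool_pos: [464.8, -0.5, 87.7]
eef_rot: [0.688, 0.617, -0.284, 0.256]
contact_force: [0.4, 0.9, 0.9]
opening: 85.7
```

```bash
python3 -c "
from h import *
go(side(5,0),Rside)"
```

```text
row [-0.0013, -0.0007, 0.0015, 0.0013, -0.0028, -0.0024] | t 3.35 F [0.4 0.9 0.9] op 85.7 tcp [464.8  -0.5  87.7]
```

arm_command([
  [[0,0,0.001,0,0,0],[0,0,0.001,0,0,0],[0,0,0.001,0,0,0],[0,0,0.001,0,0,0],[0,0,0.001,0,0,0],[0,0,0.001,0,0,0],[0,0,0.001,0,0,0],[0,0,0.001,0,0,0],[0,0,0.001,0,0,0],[0,0,0.001,0,0,0],[0,0,0.001,0,0,0],[0,0,0.001,0,0,0]],
], claw=1)

```text
time_s: 4.55
tool_pos: [464.4, -1.3, 86.6]
eef_rot: [0.688, 0.617, -0.284, 0.255]
contact_force: [0.1, 5.6, 5.7]
opening: 30.3
```

arm_command([
  [[0,0,0,0,0,0],[0,0,-0.005,0,0,0],[0,0,-0.01,0,0,0],[0,0,-0.02,0,0,0],[0,0,-0.03,0,0,0],[0,0,-0.03,0,0,0]],
])

```text
time_s: 5.15
tool_pos: [467.3, 20.7, 108.5]
eef_rot: [0.688, 0.617, -0.283, 0.256]
contact_force: [0.5, 0.3, -2.2]
opening: 30.2
```

```bash
python3 -c "
from h import *
go(side(5,100),Rside);print(manip.get_obs()['ft_torque'])
im=manip.get_image('side');cv2.imwrite('pics/s2.png',cv2.resize(im['color'][170:290,230:390],None,fx=5,fy=5))"
```

```text
row [-0.0015, -0.0007, -0.0687, 0.0026, -0.0035, -0.002] | t 5.15 F [ 0.5  0.3 -2.2] op 30.2 tcp [467.3  20.7 108.5]
[ 0.51062314 -0.03658862 -0.0182868 ]
```

View pics/s2.png

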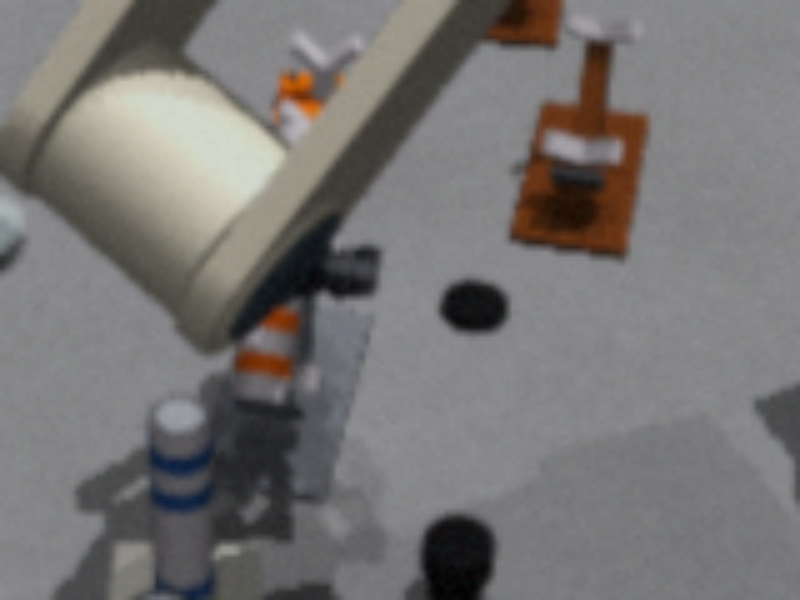

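The crop shows the orange barrel off the stop and held; its lower end at (265,390) sits above the rest. Next is the transfer to the orange cradle.

```bash
cat >> h.py <<'E'
def down(yawdeg):
    t=np.radians(yawdeg); x=np.array([np.cos(t),np.sin(t),0]); return frame(np.cross([0,0,-1.],x),np.array([0,0,-1.]))
def lay(c,yawdeg,h,off):
    """TCP for barrel middle at seat c +h when middle is at tool (-off,0,-19)"""
    Rt=down(yawdeg); return np.array([c[0],c[1],58.6+h])-Rt.apply([-off,0,-19]),Rt
E
python3 -c "
from h import *
go(side(5,90),Rside);go(*lay((468.5,-281),89.6,180,6.5))"
```

```text
row [-0.0015, -0.0004, -0.0594, 0.002, -0.003, -0.0016] | t 5.2 F [ 0.3  0.6 -2.4] op 30.5 tcp [466.9  20.1 108.1]
row [-0.2861, 0.0336, 0.1275, -0.0479, 0.9963, -0.1229] | t 5.2 F [ 0.3  0.6 -2.4] op 30.5 tcp [466.9  20.1 108.1]
```

arm_command([
  [[0,0,-0.03,0,0,0],[0,0,-0.06,0,0,0],[-0.03,0,-0.09,0,0,0],[-0.06,0,-0.12,0,0,0],[-0.2,0.02,0.03,-0.024,0.5,-0.06],[-0.2,0.02,0.03,-0.024,0.5,-0.06],[-0.286,0.034,0.128,-0.048,0.996,-0.123],[-0.286,0.034,0.128,-0.048,0.996,-0.123],[-0.286,0.034,0.128,-0.048,0.996,-0.123],[-0.286,0.034,0.128,-0.048,0.996,-0.123],[-0.286,0.034,0.128,-0.048,0.996,-0.123],[-0.286,0.034,0.128,-0.048,0.996,-0.123],[-0.286,0.034,0.128,-0.048,0.996,-0.123],[-0.286,0.034,0.128,-0.048,0.996,-0.123],[-0.286,0.034,0.128,-0.048,0.996,-0.123]],
])

```text
time_s: 6.7
tool_pos: [467.7, -274.4, 218.4]
eef_rot: [0.71, 0.704, -0.001, -0.001]
contact_force: [0.4, 1.4, -1.8]
opening: 30.0
```

Run:
```python
from h import *
go(*lay((468.5,-281),89.6,180,6.5));go(*lay((468.5,-281),89.6,12,6.5))
print(manip.get_obs()['joint_pos'])
for n in("top","side"):
    im=manip.get_image(n); np.savez(n+"1.npz",w=pts(im),c=im["color"])
    w=pts(im); hsv=cv2.cvtColor(im["color"],cv2.COLOR_BGR2HSV).astype(int)
    k=(w[...,2]>190)&(w[...,2]<265)&(hsv[...,0]>5)&(hsv[...,0]<25)&(hsv[...,1]>140)&(abs(w[...,0]-468)<40)
    P=w[k]; print(n,len(P), np.percentile(P,[1,50,99],axis=0).round(1).tolist() if len(P) else "")
    b=(w[...,2]>200)&(w[...,2]<258)&(abs(w[...,0]-468)<30)&(w[...,1]>-400)&(w[...,1]<-180)
    P=w[b]; print(len(P),np.percentile(P,[1,50,99],axis=0).round(1).tolist() if len(P) else "")
a=np.hstack([np.load("top1.npz")["c"][150:290,270:440],np.load("side1.npz")["c"][100:240,220:390]])
cv2.imwrite("pics/t1.png",cv2.resize(a,None,fx=2.35,fy=2.35))
```

```text
row [-0.0001, 0.0009, -0.0012, -0.0035, 0.0, -0.0005] | t 6.7 F [ 0.4  1.4 -1.8] op 30.0 tcp [ 467.7 -274.4  218.4]
row [-0.0001, 0.0013, 0.1668, -0.0035, 0.0, -0.0005] | t 6.7 F [ 0.4  1.4 -1.8] op 30.0 tcp [ 467.7 -274.4  218.4]
[-5.32514963e-01  2.39557721e-01  1.82242684e+00 -1.58172113e-03
  1.08198879e+00 -5.24405208e-01]
top 69 [[452.9, -240.6, 241.2], [467.9, -220.9, 252.4], [483.1, -214.9, 257.2]]
228 [[452.8, -240.6, 232.0], [468.2, -216.9, 251.7], [483.3, -200.7, 257.0]]
side 34 [[452.5, -347.6, 246.4], [463.5, -247.6, 253.4], [476.3, -217.8, 256.2]]
316 [[438.4, -343.6, 223.2], [465.8, -260.4, 249.3], [492.0, -195.8, 256.6]]
```

View pics/t1.png

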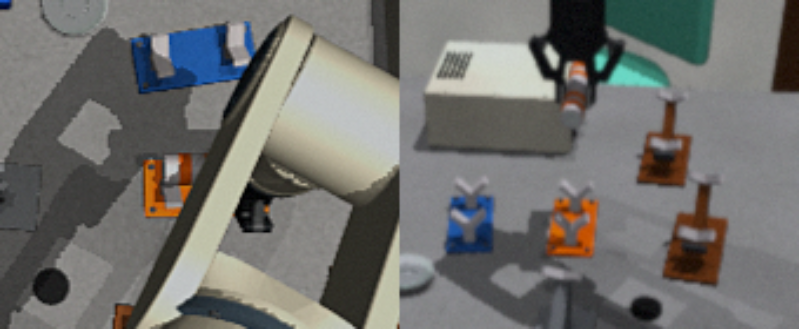

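The pictures show the barrel level above the orange cradle, centred across it; its visible end is at y about −201, as expected. Lowering.

arm_command([
  [[0,0.001,0.04,0,0,0],[0,0.001,0.08,0,0,0],[0,0.001,0.12,0,0,0],[0,0.001,0.14,0,0,0],[0,0.001,0.152,0,0,0],[0,0.001,0.16,0,0,0],[0,0.001,0.164,0,0,0],[0,0.001,0.167,0,0,0],[0,0.001,0.167,0,0,0],[0,0.001,0.167,0,0,0]],
])

```text
time_s: 7.8
tool_pos: [469.5, -275.9, 52.6]
eef_rot: [0.71, 0.704, -0.001, 0.0]
contact_force: [-0.1, 0.5, -1.7]
opening: 30.4
```

```bash
python3 -c "
from h import *
go(*lay((468.5,-281),89.6,0,6.5))"
```

```text
row [0.0014, -0.001, 0.013, -0.0004, 0.002, -0.0009] | t 7.8 F [-0.1  0.5 -1.7] op 30.4 tcp [ 469.5 -275.9   52.6]
```

Still about 13 mm to go, and the barrel may sit 1–2 mm higher in the grip. I'll step down gently, watching the force.

arm_command([
  [[0.001,-0.001,0.003,0,0,0],[0.001,-0.001,0.006,0,0,0],[0.001,-0.001,0.008,0,0,0],[0.001,-0.001,0.01,0,0,0],[0.001,-0.001,0.011,0,0,0],[0.001,-0.001,0.012,0,0,0],[0.001,-0.001,0.0125,0,0,0],[0.001,-0.001,0.0125,0,0,0]],
])

```text
time_s: 8.6
tool_pos: [468.1, -274.7, 39.6]
eef_rot: [0.71, 0.704, -0.001, -0.0]
contact_force: [-0.6, 0.1, 1.6]
opening: 30.3
```

arm_command([
  [[0,0,0.0005,0,0,0],[0,0,0.001,0,0,0],[0,0,0.001,0,0,0]],
])

```text
time_s: 8.9
tool_pos: [468.3, -274.8, 39.4]
eef_rot: [0.71, 0.705, -0.001, 0.0]
contact_force: [-4.0, 1.5, 12.0]
opening: 30.1
```

```bash
python3 -c "
from h import *
go(*lay((468.5,-281),89.6,0,6.5));o=manip.get_obs();print(o['ft_torque'],o['contact_force'])"
```

```text
row [0.0003, 0.0003, -0.0002, -0.0012, 0.0017, -0.0003] | t 8.9 F [-4.   1.5 12. ] op 30.1 tcp [ 468.3 -274.8   39.4]
[0.35595847 0.56738501 0.33625422] [-3.96002401  1.49826188 12.02379121]
```

arm_command([
  [[0,0,0,0,0,0],[0,0,0,0,0,0],[0,0,0,0,0,0],[0,0,0,0,0,0],[0,0,0,0,0,0],[0,0,0,0,0,0],[0,0,-0.02,0,0,0],[0,0,-0.04,0,0,0],[0,0,-0.08,0,0,0],[0,0,-0.13,0,0,0],[0,0,-0.18,0,0,0],[0,0,-0.22,0,0,0],[0,0,-0.22,0,0,0]],
], claw=-1)

```text
time_s: 10.2
tool_pos: [471.1, -276.0, 264.5]
eef_rot: [0.71, 0.704, 0.0, 0.005]
contact_force: [0.4, 0.2, -0.6]
opening: 85.1
```

```bash
python3 -c "
from h import *
go([501,208.2,240],down(83.8));go([501,208.2,125],down(83.8))"
```

```text
row [0.4846, 0.026, 0.0218, 0.0098, 0.0072, 0.128] | t 10.2 F [ 0.4  0.2 -0.6] op 85.1 tcp [ 471.1 -276.   264.5]
row [0.4852, 0.0252, 0.1368, 0.0098, 0.0072, 0.128] | t 10.2 F [ 0.4  0.2 -0.6] op 85.1 tcp [ 471.1 -276.   264.5]
```

arm_command([
  [[0.485,0.026,0.02,0.01,0.007,0.128],[0.485,0.026,0.02,0.01,0.007,0.128],[0.485,0.026,0.02,0.01,0.007,0.128],[0.485,0.026,0.02,0.01,0.007,0.128],[0.485,0.026,0.02,0.01,0.007,0.128],[0.485,0.026,0.02,0.01,0.007,0.128],[0.485,0.026,0.02,0.01,0.007,0.128],[0.485,0.026,0.02,0.01,0.007,0.128],[0.485,0.026,0.02,0.01,0.007,0.128],[0.485,0.026,0.02,0.01,0.007,0.128],[0.485,0.026,0.02,0.01,0.007,0.128],[0.485,0.026,0.02,0.01,0.007,0.128]],
])

```text
time_s: 11.4
tool_pos: [497.4, 210.7, 236.9]
eef_rot: [0.744, 0.669, -0.002, -0.005]
contact_force: [-0.2, -0.2, 0.0]
opening: 85.4
```

```bash
cat > chk.py <<'E'
from h import *
import sys
def rect(P):
    (c,s,a)=cv2.minAreaRect(P[:,:2].astype(np.float32)); b=cv2.boxPoints((c,s,a))
    e=max([b[1]-b[0],b[2]-b[1]],key=np.linalg.norm); return np.round(c,1),np.round(s,1),round(np.degrees(np.arctan2(e[1],e[0])),2)
def lying(c,n):
    im=manip.get_image("top"); w=pts(im); np.savez(n,w=w,c=im["color"])
    P=w[(w[...,2]>66)&(w[...,2]<90)&(np.hypot(w[...,0]-c[0],w[...,1]-c[1])<100)]
    print(len(P),rect(P)," top z",np.percentile(P[:,2],[50,90,98]).round(1))
    ys=P[:,1]; 
    for s in (ys<c[1]-40,abs(ys-c[1])<25,ys>c[1]+40): print("  z max part",np.percentile(P[s][:,2],95).round(1))
    return im
E
python3 - <<'E'
from chk import *
im=lying((468.7,-281.3),"o2.npz")
cv2.imwrite("pics/t2.png",cv2.resize(im["color"][190:260,310:410],None,fx=6,fy=6,interpolation=cv2.INTER_CUBIC))
go([501,208.2,240],down(83.8));go([501,208.2,125],down(83.8))
E
```

```text
603 (array([ 468.5, -281.6]), array([ 30.2, 160. ]), np.float32(-88.86))  top z [72.8 76.5 78.7]
  z max part 77.4
  z max part 76.9
  z max part 77.3
row [-0.0013, 0.0036, -0.0029, -0.0133, -0.0038, 0.001] | t 11.45 F [-0.9  1.3  0.5] op 85.1 tcp [497.5 209.9 237.2]
row [-0.0017, 0.0048, 0.1121, -0.0133, -0.0038, 0.001] | t 11.45 F [-0.9  1.3  0.5] op 85.1 tcp [497.5 209.9 237.2]
```

View pics/t2.png

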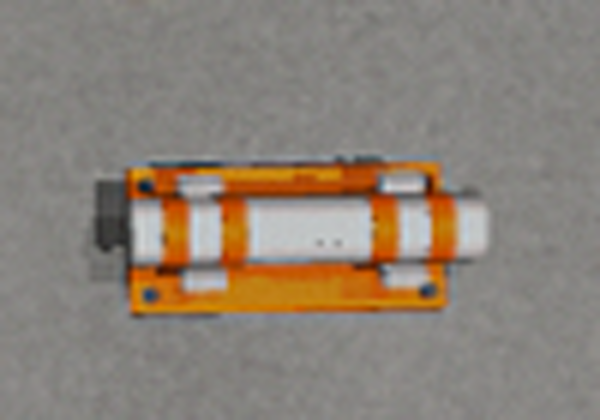

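The crop shows the orange barrel seated across both Vs. Depth gives its centre at (468.5, −281.6) against the cradle's (468.8, −281.3), with equal heights at both ends. Now the blue barrel.

arm_command([
  [[-0.0015,0.004,0,-0.013,-0.004,0],[-0.0015,0.004,0,-0.013,-0.004,0],[-0.0015,0.004,0.03,-0.013,-0.004,0],[-0.0015,0.004,0.06,-0.013,-0.004,0],[-0.0015,0.004,0.08,-0.013,-0.004,0],[-0.0015,0.0045,0.1,-0.013,-0.004,0],[-0.0015,0.0045,0.112,-0.013,-0.004,0],[-0.0015,0.0045,0.112,-0.013,-0.004,0],[-0.0015,0.0045,0.112,-0.013,-0.004,0]],
])

```text
time_s: 12.35
tool_pos: [501.8, 208.7, 126.4]
eef_rot: [0.744, 0.668, 0.001, 0.0]
contact_force: [0.4, -0.4, 0.6]
opening: 85.4
```

```bash
python3 -c "
from h import *
go([501,208.2,125],down(83.8))"
```

```text
row [-0.0006, -0.0007, 0.0014, 0.0016, -0.0013, -0.0007] | t 12.35 F [ 0.4 -0.4  0.6] op 85.4 tcp [501.8 208.7 126.4]
```

arm_command([
  [[-0.0005,-0.0005,0.001,0,0,0],[-0.0005,-0.0005,0.001,0,0,0],[-0.0005,-0.0005,0.001,0,0,0],[-0.0005,-0.0005,0.001,0,0,0],[-0.0005,-0.0005,0.001,0,0,0],[-0.0005,-0.0005,0.001,0,0,0],[-0.0005,-0.0005,0.001,0,0,0],[-0.0005,-0.0005,0.001,0,0,0],[-0.0005,-0.0005,0.001,0,0,0],[-0.0005,-0.0005,0.001,0,0,0],[-0.0005,-0.0005,0.001,0,0,0]],
], claw=1)

```text
time_s: 13.45
tool_pos: [501.1, 208.7, 125.5]
eef_rot: [0.744, 0.668, 0.001, 0.0]
contact_force: [-1.1, -1.5, 5.3]
opening: 31.2
```

```bash
python3 -c "
from h import *
go([501,208.2,125],down(83.8));print(manip.get_obs()['ft_torque'])"
```

```text
row [-0.0005, -0.0001, 0.0005, 0.002, -0.0016, 0.0001] | t 13.45 F [-1.1 -1.5  5.3] op 31.2 tcp [501.1 208.7 125.5]
[-0.0515928   0.24616383  0.00163233]
```

```bash
cat >> h.py <<'E'
Rtop=frame(uy,-A)
def top(up,lift,m=37.5): return seat+(up+m)*A+lift*N
E
python3 -c "
from h import *
go([501,208.2,290],down(83.8));go(top(8,140),Rtop);go(top(8,60),Rtop)"
```

```text
row [-0.0003, 0.0002, -0.1645, 0.002, -0.0016, 0.0001] | t 13.45 F [-1.1 -1.5  5.3] op 31.2 tcp [501.1 208.7 125.5]
row [-0.137, -0.014, -0.1104, 0.0019, 0.9984, 0.0009] | t 13.45 F [-1.1 -1.5  5.3] op 31.2 tcp [501.1 208.7 125.5]
row [-0.1937, -0.0141, -0.0539, 0.0019, 0.9984, 0.0009] | t 13.45 F [-1.1 -1.5  5.3] op 31.2 tcp [501.1 208.7 125.5]
```

arm_command([
  [[0,0,-0.01,0,0,0],[0,0,-0.04,0,0,0],[0,0,-0.08,0,0,0],[0,0,-0.12,0,0,0],[0,0,-0.165,0,0,0],[-0.04,-0.005,-0.165,0,0.19,0],[-0.08,-0.01,-0.165,0,0.38,0],[-0.12,-0.014,-0.14,0,0.57,0],[-0.137,-0.014,-0.11,0.002,0.76,0.001],[-0.137,-0.014,-0.11,0.002,0.998,0.001],[-0.137,-0.014,-0.11,0.002,0.998,0.001],[-0.137,-0.014,-0.11,0.002,0.998,0.001],[-0.137,-0.014,-0.11,0.002,0.998,0.001],[-0.137,-0.014,-0.11,0.002,0.998,0.001]],
])

```text
time_s: 14.85
tool_pos: [472.4, 74.0, 235.4]
eef_rot: [0.688, 0.618, 0.284, -0.254]
contact_force: [-0.7, 0.1, -1.6]
opening: 30.9
```

Run:
```python
from h import *
go(top(8,140),Rtop);go(top(8,60),Rtop);o=manip.get_obs();print(o['joint_pos'],o['ft_torque'])
# expected axis fit from side cam
im=manip.get_image("side");w=pts(im);Rm=R.from_quat(o["eef_rot"]).as_matrix();m=o["tool_pos"]+37.5*Rm[:,2]
k=-Rm[:,2]; q=w-m; s=q@k; rr=np.linalg.norm(np.cross(q,k),axis=-1)
P=q[(rr<26)&(s>-86)&(s<15)]; print(len(P))
from scipy.optimize import least_squares
def f(p): 
    a=k+p[2]*Rm[:,0]+p[3]*Rm[:,1]; a/=np.linalg.norm(a); return np.linalg.norm(np.cross(P-p[0]*Rm[:,0]-p[1]*Rm[:,1],a),axis=1)-16
r=least_squares(f,[0,0,0,0],loss="soft_l1"); print("offset tool x,y",r.x[:2],"tilt deg",np.degrees(r.x[2:]),abs(r.fun).mean())
print("low end s",np.percentile((P@k),[0.5,1,2,5]))
cv2.imwrite('pics/s3.png',cv2.resize(im['color'][130:290,200:400],None,fx=4,fy=3.75))
```

```text
row [0.0001, -0.0001, -0.0004, -0.0006, 0.0047, 0.0017] | t 14.85 F [-0.7  0.1 -1.6] op 30.9 tcp [472.4  74.  235.4]
row [-0.0799, -0.0002, -0.0001, -0.0006, 0.0047, 0.0017] | t 14.85 F [-0.7  0.1 -1.6] op 30.9 tcp [472.4  74.  235.4]
[-0.35913273  0.24743436  2.03213507  0.80738967  1.23577062 -0.67929696] [-0.73220614  0.04873833 -0.03273291]
449
offset tool x,y [ 0.6189244  -1.06557574] tilt deg [0.52159376 0.02113744] 1.180824132251219
low end s [-79.98962298 -79.78389443 -78.89806801 -76.14707553]
```

View pics/s3.png

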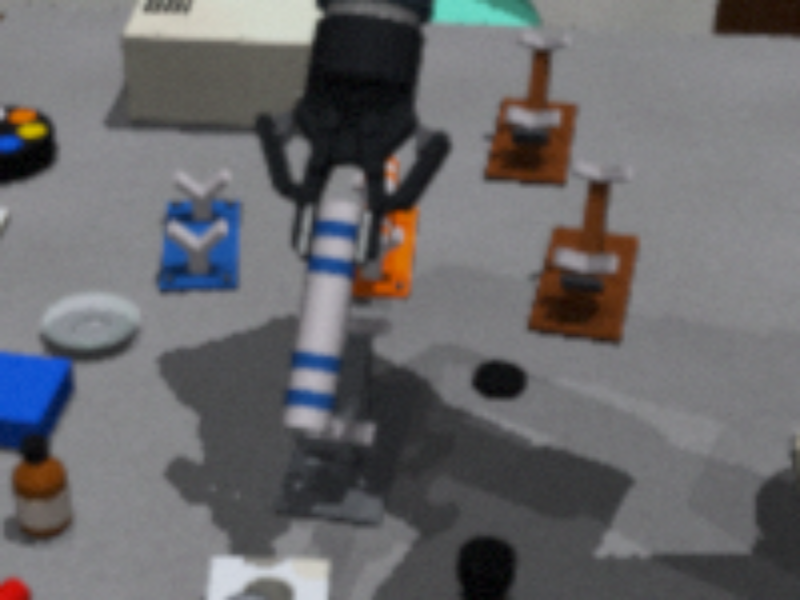

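The crop shows the blue barrel gripped at its upper end, in line with the tool, its lower end at (310,420) above the grey rest. I'll move in square to the axis.

arm_command([
  [[-0.03,0,0,0,0.005,0.002],[-0.06,0,0,0,0.005,0.002],[-0.09,0,0,0,0.005,0.002],[-0.11,0,0,0,0.005,0.002],[-0.12,0,0,0,0.005,0.002],[-0.128,0,0,0,0.005,0.002],[-0.132,0,0,0,0.005,0.002],[-0.132,0,0,0,0.005,0.002],[-0.132,0,0,0,0.005,0.002]],
])

```text
time_s: 15.8
tool_pos: [462.0, -18.8, 142.0]
eef_rot: [0.688, 0.616, 0.286, -0.257]
contact_force: [-0.6, -0.5, -1.8]
opening: 30.4
```

```bash
python3 -c "
from h import *
go(top(8,0),Rtop);print(manip.get_obs()['ft_torque'])"
```

```text
row [-0.0078, 0.0002, -0.0005, -0.0006, -0.0039, -0.0019] | t 15.8 F [-0.6 -0.5 -1.8] op 30.4 tcp [462.  -18.8 142. ]
[-0.77568973  0.0917452  -0.03301055]
```

arm_command([
  [[-0.003,0,0,0,0,0],[-0.005,0,0,0,0,0],[-0.0065,0,0,0,0,0],[-0.007,0,0,0,0,0],[-0.007,0,0,0,0,0]],
])

```text
time_s: 16.3
tool_pos: [461.4, -24.0, 136.6]
eef_rot: [0.688, 0.616, 0.286, -0.257]
contact_force: [0.8, 1.0, -1.7]
opening: 30.7
```

```bash
python3 -c "
from h import *
go(top(8,0),Rtop);o=manip.get_obs();print(o['ft_torque'],'Ftool',R.from_quat(o['eef_rot']).inv().apply(o['contact_force']))"
```

```text
row [-0.0002, 0.0002, -0.0005, -0.0004, -0.0046, -0.0031] | t 16.3 F [ 0.8  1.  -1.7] op 30.7 tcp [461.4 -24.  136.6]
[-0.5279      0.01842015 -0.06043788] Ftool [-0.44739697  0.65075906  1.93011409]
```

arm_command([
  [[-0.0005,0,0.002,0,0,0],[-0.001,0,0.004,0,0,0],[-0.001,0,0.005,0,0,0],[-0.001,0,0.006,0,0,0],[-0.001,0,0.006,0,0,0]],
])

```text
time_s: 16.8
tool_pos: [462.2, -20.4, 131.8]
eef_rot: [0.688, 0.616, 0.286, -0.257]
contact_force: [4.7, 1.8, 2.1]
opening: 31.1
```

```bash
python3 -c "
from h import *
go(top(0,0),Rtop);o=manip.get_obs();print(o['ft_torque'],'Ftool',R.from_quat(o['eef_rot']).inv().apply(o['contact_force']))"
```

```text
row [0.0005, -0.0002, 0.0015, 0.0005, -0.0045, -0.0026] | t 16.8 F [4.7 1.8 2.1] op 31.1 tcp [462.2 -20.4 131.8]
[ 0.1332399  -0.65497781 -0.60403284] Ftool [3.13707018 4.50056251 0.19496064]
```

arm_command([
  [[0,0.0005,0.001,0,0,0],[0,0.0005,0.0015,0,0,0],[0,0.0005,0.002,0,0,0],[0,0.0005,0.002,0,0,0]],
])

```text
time_s: 17.2
tool_pos: [462.4, -19.0, 130.4]
eef_rot: [0.688, 0.616, 0.286, -0.257]
contact_force: [3.9, 1.4, 3.8]
opening: 30.7
```

```bash
python3 -c "
from h import *
go(top(0,0),Rtop);o=manip.get_obs();print(o['ft_torque'],'Ftool',R.from_quat(o['eef_rot']).inv().apply(o['contact_force']))"
```

```text
row [0.0006, -0.0003, -0.0005, -0.0004, -0.0047, -0.0028] | t 17.2 F [3.9 1.4 3.8] op 30.7 tcp [462.4 -19.  130.4]
[ 0.33475178 -0.44847362 -0.37206921] Ftool [ 3.98253538  3.75842866 -1.39825524]
```

arm_command([
  [[0,0.0005,0.0005,0,0,0],[0,0.0005,0.001,0,0,0],[0,0.0005,0.0012,0,0,0],[0,0.0005,0.0012,0,0,0]],
])

```text
time_s: 17.6
tool_pos: [462.6, -18.8, 130.2]
eef_rot: [0.687, 0.616, 0.286, -0.257]
contact_force: [-2.8, -8.3, 17.1]
opening: 30.6
```

```bash
python3 -c "
from h import *
go(top(0,0),Rtop);o=manip.get_obs();print(o['ft_torque'],'Ftool',R.from_quat(o['eef_rot']).inv().apply(o['contact_force']))"
```

```text
row [0.0006, -0.0004, -0.0008, -0.0013, -0.0045, -0.0017] | t 17.6 F [-2.8 -8.3 17.1] op 30.6 tcp [462.6 -18.8 130.2]
[0.60416924 0.35200317 0.36251053] Ftool [  6.06269501  -1.94662981 -18.13873169]
```

Firm on the stop and in the Vs. Releasing and backing out along the axis.

arm_command([
  [[0,0,0,0,0,0],[0,0,0,0,0,0],[0,0,0,0,0,0],[0,0,0,0,0,0],[0,0,0,0,0,0],[0,0,0,0,0,0],[0,0,-0.02,0,0,0],[0,0,-0.04,0,0,0],[0,0,-0.08,0,0,0],[0,0,-0.12,0,0,0],[0,0,-0.16,0,0,0],[0,0,-0.2,0,0,0],[0,0,-0.2,0,0,0]],
], claw=-1)

```text
time_s: 18.9
tool_pos: [449.0, -163.1, 273.2]
eef_rot: [0.688, 0.616, 0.286, -0.254]
contact_force: [0.8, -0.4, -1.0]
opening: 85.6
```

Run:
```python
from h import *
im=manip.get_image("side"); w=pts(im)
O=w[(abs(w[...,0]-464)<50)&(abs(w[...,1]-3)<100)&(w[...,2]>40)&(w[...,2]<185)]; zb=-.1; a2,p2=A,seat
for k in range(4):
    q=O-[0,0,zb]; rr=np.linalg.norm(np.cross(q-p2,a2),axis=1); s=(q-p2)@a2; ok=(abs(rr-16)<(6 if k<2 else 3))
    y2,a2,p2,e2=fitcyl(O[ok],zb=zb)
q=O[ok]-[0,0,zb]; s=(q-seat)@A
print(y2,e2,ok.sum(),"at z104.6",p2+a2*(104.6-p2[2])/a2[2],"s range",np.percentile(s,[1,99]))
cv2.imwrite('pics/s4.png',cv2.resize(im['color'][130:290,200:400],None,fx=4,fy=3.75))
go(side(5,100)+[0,60,100],down(83.8)); go(side(5,90),Rside)
```

```text
-96.37580512859468 1.1469851491475465 532 at z104.6 [464.00477297   7.85968025 104.6       ] s range [-83.86785784  78.13892651]
row [0.1955, -0.009, 0.2144, 0.0027, -1.0012, -0.0032] | t 18.95 F [-1.   0.7 -0.7] op 85.6 tcp [ 448.3 -161.2  271.4]
row [0.0726, -0.0024, 0.2428, 0.0014, -2.0012, -0.0043] | t 18.95 F [-1.   0.7 -0.7] op 85.6 tcp [ 448.3 -161.2  271.4]
```

View pics/s4.png

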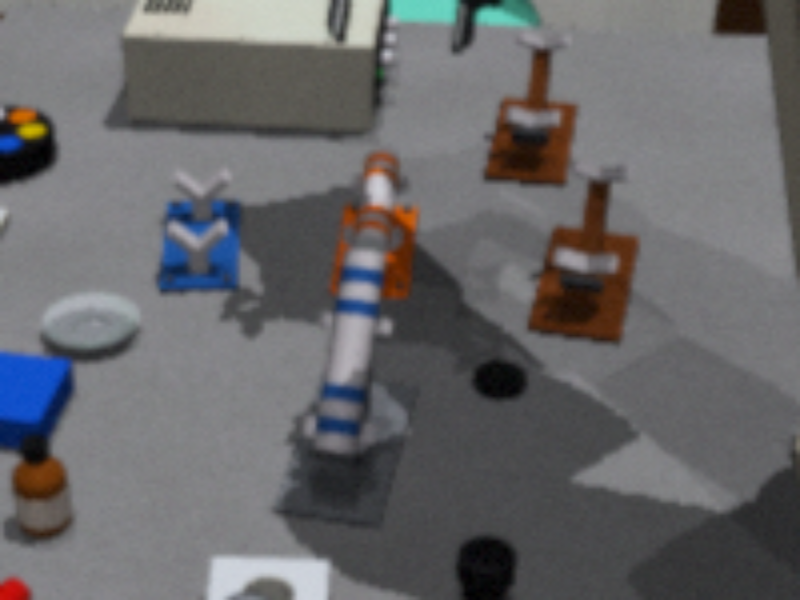

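Blue leans fully seated: the fit matches the orange one's starting pose to within 0.5 mm. Moving round for the side grasp.

arm_command([
  [[0.035,0,-0.035,0,0,0],[0.231,-0.009,0.179,0.002,-0.999,-0.003],[0.231,-0.009,0.179,0.002,-0.999,-0.003],[0.231,-0.009,0.179,0.002,-0.999,-0.003],[0.231,-0.009,0.179,0.002,-0.999,-0.003],[0.231,-0.009,0.179,0.002,-0.999,-0.003],[0.231,-0.009,0.179,0.002,-0.999,-0.003],[0.231,-0.009,0.179,0.002,-0.999,-0.003],[0.231,-0.009,0.179,0.002,-0.999,-0.003],[0.231,-0.009,0.179,0.002,-0.999,-0.003],[0.231,-0.009,0.179,0.002,-0.999,-0.003]],
])

```text
time_s: 20.05
tool_pos: [469.6, 129.0, 307.0]
eef_rot: [0.744, 0.668, -0.0, -0.003]
contact_force: [-0.2, 0.4, -0.0]
opening: 85.4
```

```bash
python3 -c "
from h import *
go(side(5,100),Rside);print(manip.get_obs()['joint_pos'])"
```

```text
row [-0.0612, 0.0091, 0.1484, -0.0043, -1.0045, 0.0043] | t 20.05 F [-0.2  0.4 -0. ] op 85.4 tcp [469.6 129.  307. ]
[0.26169285 0.06558676 1.82558372 0.00507721 1.25318091 0.36653065]
```

arm_command([
  [[0,0.009,0,0,-0.19,0],[0,0.009,0,0,-0.38,0],[0,0.009,0.02,0,-0.57,0],[-0.061,0.009,0.148,-0.004,-1,0.004],[-0.061,0.009,0.148,-0.004,-1,0.004],[-0.061,0.009,0.148,-0.004,-1,0.004],[-0.061,0.009,0.148,-0.004,-1,0.004],[-0.061,0.009,0.148,-0.004,-1,0.004],[-0.061,0.009,0.148,-0.004,-1,0.004]],
])

```text
time_s: 20.95
tool_pos: [474.0, 68.7, 161.9]
eef_rot: [0.69, 0.616, -0.281, 0.255]
contact_force: [0.2, -0.2, 0.7]
opening: 85.5
```

```bash
python3 -c "
from h import *
go(side(5,0),Rside)"
```

```text
row [0.001, -0.0025, 0.1033, 0.0021, -0.0093, -0.0062] | t 20.95 F [ 0.2 -0.2  0.7] op 85.5 tcp [474.   68.7 161.9]
```

arm_command([
  [[0.001,-0.002,0.03,0.002,-0.005,-0.004],[0.001,-0.002,0.06,0.002,-0.005,-0.004],[0.001,-0.002,0.08,0.002,-0.005,-0.004],[0.001,-0.002,0.092,0.002,-0.005,-0.004],[0.0005,-0.002,0.102,0.002,-0.005,-0.004],[0.0005,-0.002,0.102,0.002,-0.005,-0.004],[0.0005,-0.002,0.102,0.002,-0.005,-0.004]],
])

```text
time_s: 21.65
tool_pos: [463.7, -1.8, 87.7]
eef_rot: [0.688, 0.617, -0.284, 0.255]
contact_force: [0.2, -0.8, -0.6]
opening: 85.3
```

```bash
python3 -c "
from h import *
go(side(5,0),Rside)"
```

```text
row [-0.0004, 0.0003, 0.0005, 0.0004, -0.0013, 0.001] | t 21.65 F [ 0.2 -0.8 -0.6] op 85.3 tcp [463.7  -1.8  87.7]
```

arm_command([
  [[0,0,0.0005,0,0,0],[0,0,0.0005,0,0,0],[0,0,0.0005,0,0,0],[0,0,0.0005,0,0,0],[0,0,0.0005,0,0,0],[0,0,0.0005,0,0,0],[0,0,0.0005,0,0,0],[0,0,0.0005,0,0,0],[0,0,0.0005,0,0,0],[0,0,0.0005,0,0,0],[0,0,0.0005,0,0,0],[0,0,-0.005,0,0,0],[0,0,-0.015,0,0,0],[0,0,-0.03,0,0,0],[0,0,-0.03,0,0,0]],
], claw=1)

```text
time_s: 23.15
tool_pos: [466.2, 20.6, 109.3]
eef_rot: [0.687, 0.618, -0.284, 0.255]
contact_force: [0.2, -0.2, -1.9]
opening: 30.1
```

```bash
python3 -c "
from h import *
go(side(5,30),Rside);
# height-correct with the same camera's cradle; seat 5.5 offset, yaw
go(*lay((629.8,-272.7),97.7,180,5.5))"
```

```text
row [-0.001, 0.0002, 0.0017, 0.0017, -0.0022, 0.0015] | t 23.15 F [ 0.2 -0.2 -1.9] op 30.1 tcp [466.2  20.6 109.3]
row [-0.2683, 0.1925, 0.1117, -0.12, 0.9929, -0.2908] | t 23.15 F [ 0.2 -0.2 -1.9] op 30.1 tcp [466.2  20.6 109.3]
```

arm_command([
  [[0,0,-0.03,0,0,0],[0,0,-0.06,0,0,0],[-0.03,0,-0.09,0,0,0],[-0.06,0,-0.12,0,0,0],[-0.19,0.1,0.01,-0.06,0.5,-0.145],[-0.19,0.1,0.01,-0.06,0.5,-0.145],[-0.19,0.1,0.01,-0.06,0.5,-0.145],[-0.268,0.192,0.112,-0.12,0.993,-0.291],[-0.268,0.192,0.112,-0.12,0.993,-0.291],[-0.268,0.192,0.112,-0.12,0.993,-0.291],[-0.268,0.192,0.112,-0.12,0.993,-0.291],[-0.268,0.192,0.112,-0.12,0.993,-0.291],[-0.268,0.192,0.112,-0.12,0.993,-0.291],[-0.268,0.192,0.112,-0.12,0.993,-0.291],[-0.268,0.192,0.112,-0.12,0.993,-0.291],[-0.268,0.192,0.112,-0.12,0.993,-0.291]],
])

```text
time_s: 24.75
tool_pos: [627.1, -267.3, 218.3]
eef_rot: [0.658, 0.753, -0.001, -0.001]
contact_force: [0.2, -0.6, -2.6]
opening: 30.4
```

Run:
```python
from h import *
go(*lay((629.8,-272.7),97.7,15,5.5))
o=manip.get_obs(); Rm=R.from_quat(o["eef_rot"]).as_matrix()
for n in("top","side"):
    im=manip.get_image(n); w=pts(im); q=(w-o["tool_pos"])@Rm   # tool coords
    P=q[(abs(q[...,1])<30)&(abs(q[...,0])<110)&(q[...,2]>-40)&(q[...,2]<0)]
    e=P[P[:,0]>40]; print(n,len(P),len(e),"x",np.percentile(P[:,0],[1,99]).round(1),"y",np.percentile(e[:,1],[1,99]).round(1),"z top",np.percentile(e[:,2],[2,10]).round(1))
```

```text
row [-0.0001, 0.0024, 0.1637, -0.0037, 0.0007, 0.001] | t 24.75 F [ 0.2 -0.6 -2.6] op 30.4 tcp [ 627.1 -267.3  218.3]
top 252 73 x [-85.4  74.7] y [-13.8  14.2] z top [-38.5 -37. ]
side 307 116 x [-67.8  79.8] y [-16.1  13.3] z top [-37.6 -36.1]
```

arm_command([
  [[0,0.001,0.04,-0.003,0,0],[0,0.002,0.08,-0.003,0,0],[0,0.002,0.12,-0.003,0,0],[0,0.002,0.14,-0.003,0,0],[0,0.002,0.152,-0.003,0,0],[0,0.002,0.16,-0.003,0,0],[0,0.002,0.166,-0.003,0,0],[0,0.002,0.17,-0.003,0,0],[0,0.002,0.17,-0.003,0,0],[0,0.002,0.17,-0.003,0,0]],
])

```text
time_s: 25.85
tool_pos: [629.7, -269.0, 48.9]
eef_rot: [0.658, 0.753, -0.0, 0.001]
contact_force: [0.2, -0.5, -1.8]
opening: 30.2
```

```bash
python3 -c "
from h import *
go(*lay((629.8,-272.7),97.7,0,5.5))"
```

```text
row [0.0019, -0.0004, 0.0093, 0.0013, 0.0021, -0.0009] | t 25.85 F [ 0.2 -0.5 -1.8] op 30.2 tcp [ 629.7 -269.    48.9]
```

arm_command([
  [[0.001,-0.0004,0.003,0,0,0],[0.0015,-0.0004,0.005,0,0,0],[0.0015,-0.0004,0.007,0,0,0],[0.0015,-0.0004,0.008,0,0,0],[0.0015,-0.0004,0.009,0,0,0],[0.0015,-0.0004,0.0095,0,0,0],[0.0015,-0.0004,0.0095,0,0,0]],
])

```text
time_s: 26.55
tool_pos: [629.2, -267.5, 38.9]
eef_rot: [0.658, 0.753, -0.0, 0.001]
contact_force: [1.8, 1.0, -1.1]
opening: 30.6
```

```bash
python3 -c "
from h import *
go(*lay((629.8,-272.7),97.7,0,5.5));print(manip.get_obs()['ft_torque'])"
```

```text
row [0.0003, -0.0001, -0.0007, 0.0013, 0.0019, -0.001] | t 26.55 F [ 1.8  1.  -1.1] op 30.6 tcp [ 629.2 -267.5   38.9]
[ 0.06716844 -0.29813895 -0.04441751]
```

arm_command([
  [[0,0,0.0005,0,0,0],[0,0,0.001,0,0,0],[0,0,0.001,0,0,0]],
])

```text
time_s: 26.85
tool_pos: [629.3, -267.6, 38.8]
eef_rot: [0.658, 0.753, -0.0, 0.001]
contact_force: [-0.2, 1.3, 7.3]
opening: 30.7
```

Seated contact at 7 N. Releasing, rising, and drawing aside to look.

arm_command([
  [[0,0,0,0,0,0],[0,0,0,0,0,0],[0,0,0,0,0,0],[0,0,0,0,0,0],[0,0,0,0,0,0],[0,0,0,0,0,0],[0,0,-0.02,0,0,0],[0,0,-0.04,0,0,0],[0,0,-0.08,0,0,0],[0,0,-0.13,0,0,0],[0,0,-0.18,0,0,0],[0,0,-0.22,0,0,0],[0.3,-0.1,-0.25,0,0,0],[0.3,-0.1,-0.25,0,0,0],[0.3,-0.1,-0.25,0,0,0],[0.3,-0.1,-0.25,0,0,0],[0.3,-0.1,-0.25,0,0,0],[0.3,-0.1,-0.25,0,0,0],[0.3,-0.1,-0.25,0,0,0],[0.3,-0.1,-0.25,0,0,0]],
], claw=-1)

```text
time_s: 28.85
tool_pos: [488.5, 18.8, 287.9]
eef_rot: [0.657, 0.754, 0.0, 0.001]
contact_force: [1.1, -0.3, -0.5]
opening: 85.7
```

Run:
```python
from chk import *
im=lying((629.8,-272.7),"b2.npz"); im=lying((468.7,-281.3),"o3.npz")
s=manip.get_image("side")["color"]
a=np.hstack([im["color"][130:270,300:420],s[140:280,180:340]])
cv2.imwrite("pics/end.png",cv2.resize(a,None,fx=2.8,fy=2.8,interpolation=cv2.INTER_CUBIC)); print(manip.get_obs()["tool_pos"],manip.get_obs()["time_s"])
```

```text
572 (array([ 629.4, -273.3]), array([ 30.6, 160.4]), np.float32(-82.2))  top z [73.1 76.5 78.7]
  z max part 77.5
  z max part 77.6
  z max part 78.0
618 (array([ 468. , -281.8]), array([160.8,  30.3]), np.float32(89.59))  top z [72.9 77.  78.6]
  z max part 77.2
  z max part 78.1
  z max part 78.0
[489.93516102  16.2967507  287.34572393] 29.0
```

View pics/end.png

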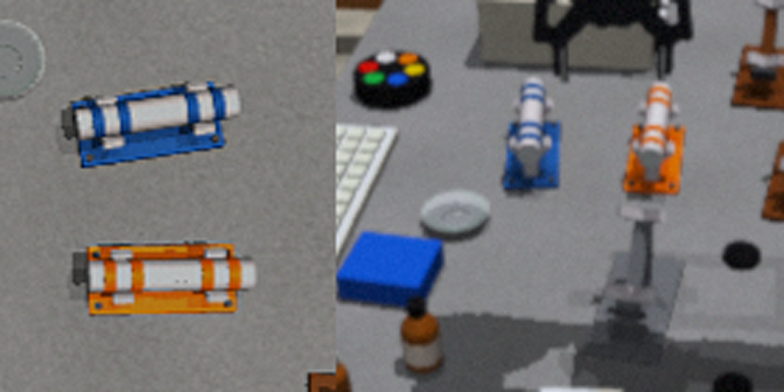

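Both barrels lie in the Vs of their own cradles, blue at (158,112) and orange at (172,275) in the left part. The rest is empty and the robot is clear. Handing in.

```bash
python3 -c "
from bench import manip
print(manip.job_done())"
```

```text
the job is handed in; nothing more can be done
None
```

Both barrels lie seated in their own cradles, and I handed the job in at about 29 s; the hand-in reports no verdict. I laid the orange barrel in its cradle first. Then I took the blue one from the rack by its top, leaned it in the grey rest, let go, took it again from the side and laid it in the blue cradle.

| Barrel | Measured centre (mm) | Cradle centre (mm) | Barrel yaw | Cradle yaw |
|---|---|---|---|---|
| Orange | (468.0, −281.8) | (468.8, −281.3) | 89.6° | 89.4–89.8° |
| Blue | (629.4, −273.3) | (630.0, −272.8) | −82.2° | −82.2 to −82.4° |

- **Seating:** the tops of both barrels are level end to end within about 1 mm, which agrees with both Vs carrying them.
- **Forces:** the readings I took peaked near 20 N, when I pressed the blue barrel onto the rest's stop. The set-downs in the cradles were about 12 N (orange) and 7 N (blue).
- **Disagreement:** the two cameras differ by about 1.5 mm in x, within the stated calibration. No check failed.
- **Not measured:** I did not measure the grey barrel or the other objects again at the end. I felt no unexpected contact with them.

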